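# Fit the flattening-jig cover over its pin and press

## Robot

A 6-joint arm with a two-finger parallel gripper is mounted at the origin on the work surface. World frame = base frame: x ahead of the robot, y to its left, z up, the work surface at z = 0. Lengths are in m, angles in rad, forces in N, time in s.
With the tool pointing down it reaches from about 0.375 to 0.975 m from the base axis. Payload 3.8 kg.
Tool frame: the origin (TCP) lies on the centre line of the jaws, within the pads' length; the fingertips stand ahead of it and the grasp point (between the pads) lies 3 mm ahead of it (nose_length is the z of the fingertips in the tool frame, in m); z points along the fingers, y is the line along which they close (so a half turn about z gives the same grasp; the last joint's range is limited). The gripper opens to 88 mm and grips with 3 to 60 N. Pads are 18 mm wide; open, the fingers measure 123 mm over their backs; the gripper's body (75 mm by 187 mm) begins 45 mm behind the grasp point.
Start: joints at [-1.314, 0.264, 1.604, -0, 1.274, -0.037], TCP at [0.195, -0.646, 0.261] pointing down, gripper open.
Joint ranges: [-2.63, 2.63], [-0.94, 2.18], [0.31, 2.57], [-1.31, 4.45], [0, 2.66], [-2.55, 2.55]. Speed limits (rad/s): [2.57, 2.57, 3.14, 3.14, 3.14, 3.14].

## Interface

Orientations are given as a rotation vector (axis times angle).
In Python, from rig import sense, snapshot, get_calibration, hand_in, search_frame, regions_of, spot_point, nose_length gives the robot as it stands.
- The arm moves only by the tool apply_moves, never from a script. Its argument "series" is a list of rows, each a list of 6 numbers: the shift along the tool's x, y, z in mm, then the turn, a rotation vector about the tool's x, y, z in degrees. In form: [[tx, ty, tz, rx, ry, rz], ...]. A call has 1 to 10 rows; each row is the pose to reach, as a shift and turn from the pose commanded when the call began, along the tool's axes at that moment; what a row does not reach only later rows make up. A row lasts 1/8 s, in which the tool goes at most 62.5 mm and 10.7 degrees, less where a joint would pass 70% of its speed; a pose out of reach is approached as far as the arm can. A call with a gripper value outside its range is refused whole. "claw" is the closure in counts, from 0 (fully open) to 255 (shut), set as the call begins (left out, the last holds). The fingers move at their own pace and stop on an object; "force" is the grip in N (left out, the last holds). Time passes only in rows, so rows that repeat a pose let the fingers close. It gives the time, the measured TCP pose, the force, the opening and the grip force at its end, in the units of the state.
- sense(): the state, without advancing time (a new reading comes with each control period).
- snapshot(name): name is "side" or "top" or "wrist"; returns the picture (480x640x3 uint8, red, green, blue); there is no depth.
- get_calibration(name): a dict with "fx", "fy", "cx", "cy" (pixels), "k1" (the pictures are not rectified: a ray, as slopes to the right and down, at radius r is drawn at 1 + k1 r^2 times it, then the intrinsics apply), "R" (3x3) and "t" (3): a world point X has camera coordinates R X + t; the wrist camera has in their place "hand_eye" (4x4, takes a point from camera to tool coordinates, whose origin is the TCP and whose axes are the flange's). Camera axes: x right, y down, z forward; pixel columns grow to the right and rows downward; lengths in m; the calibration is good to about 2 mm. A picture is of the moment at which its call begins: read the wrist's pose just before it. get_calibration takes no time and is no camera call.
- hand_in(): hands the job in; it is judged then, once.
Trained networks look in the newest picture that a camera, given by its name, has taken for a name from the list of things; names that differ only in an ending like _2 or _b are one class to them, and where a whole thing is asked for, a point or a joint stands for the part that bears it (a point fixed in the world has none). Each returns a list of dicts, best first, with "confidence" (0 to 1); they miss things now and then, are a little off and sometimes report something else, mostly with a low value. They report only what shows in the picture. A call takes as long as a camera call. They do not tell look-alikes from the thing itself.
- search_frame(camera, query): "extent" ([left, top, width, height] in pixels, round what is visible of it).
- regions_of(camera, query): "pixels" (480x640 bool, what is visible of it) and "extent" ([left, top, width, height] in pixels, round what is visible of it).
- spot_point(camera, query): "xy" ([column, row] in pixels: a listed point, or the origin of a listed thing).
The state is a dict: "time_s": time; "joint_positions": joint angles; "joint_vel": joint speeds; "joint_efforts": joint torques, N m; "ee_pos": TCP position; "orientation": TCP orientation; "wrist_force": force on the tool from outside, world axes, zero at the start; "torque": the same for the moment, N m; "width": finger opening in m; "grip_force": force on a finger pad.
Only numpy, scipy, OpenCV 4.12 (cv2) and the standard library are available. Lean on these libraries where they do the work, as an engineer would, in place of code of your own. Each camera call takes 0.05 s, during which the arm holds its last target. There are 200 camera calls.

## Task

Take the oblong cover block by its wooden rib and close the filigree flattening jig with it: rest it level on the head of the jig's locating pin, a little to one side of where it fits, slide it across until the socket underneath finds the pin and it drops down onto the bed, in line with the bed. Then press it down until the sprung bed is fully home, and finish while still holding it pressed down there, without letting go. Leave the round cover and everything else on the bench where it is.

Things in the scene. Friction and masses are not known exactly. Their poses are not given: they have to be found in the camera images.
- cover: Loose aluminium block 90 (x) x 64 (y) x 21 (z) mm, 0.3 kg, right way up. Centred on top a wooden rib 44 (x) x 16 (y) mm, 21 to 57 mm above the underside: pinch it along y. Centred in the underside, unseen from above, a blind round socket 17 mm wide, 17 mm deep, mouth chamfered 1.5 mm. May be fitted turned by half a turn. Origin: centre of the underside (socket mouth); z up.
- jig: Flattening jig, fixed: dark steel base 130 (x) x 96 (y) x 22 (z) mm; above it a bright sprung bed 92 (x) x 66 (y) x 10 mm, centred and in line, its top 40 mm above the bench when up, with a flat openwork pendant let into it. The cover belongs centred on the bed, long side along the bed's long side (x). Origin: centre of the base's underside.
- pin: The jig's one upright steel locating pin, fixed to the base at the bed's centre, 14 mm thick; it does not sink with the bed. Its head is bevelled over the last 2.5 mm to a flat 9 mm wide. It stands 9 mm out of the bed when that is up, 15 mm when down. Origin: on its axis, 22 mm above the bench.
- pin_top (a point): Centre of the flat head of the locating pin, 49 mm above the bench.
- bed (a joint): How far the sprung bed has been pressed down (m): 0 up, 0.006 fully home against its stop. It starts to give at about 6 N and needs about 11 N at the stop (the cover's weight counts towards it and does not move the bed alone); it springs up again when let go.
- round_cover: A round aluminium cover of another jig, 78 mm across, 21 mm high, with the same wooden rib (44 x 16 x 36 mm); not to be used or moved. Origin: centre of the underside.
- mug: Black mug, 76 mm across, 95 mm high, handle to its +y. Bystander. Origin: centre of the underside.
- dish: Small white dish, 58 mm across, 20 mm high. Bystander. Origin: centre of the underside.
- bottle: Small amber bottle, 32 mm across, 75 mm high. Bystander. Origin: centre of the underside.
- wood_block: Wooden block, 85 x 45 x 30 mm. Bystander. Origin: centre of the underside.
- hammer: Hammer, 220 mm long, lying along its x. Bystander.
- driver: Screwdriver, 160 mm long, lying along its x. Bystander.
- tin: Round tin, 60 mm across, 35 mm high. Bystander. Origin: centre of the underside.
Not all that is in view belongs to the job. What is shaped like the cover but turquoise is not meant.

How it is judged:
By the outcome, as a careful person would: the job done as asked, in the order asked, and still so for the second after the job is handed in, while the arm keeps its last pose, push and grip.
It also fails if it takes over 42 s, if anything falls off the work surface, if the arm or the gripper's body presses on something with over 40 N, if the wrist force passes 120 N, or if a joint passes its speed limit or range.

## Working session

There is one attempt and no reset: what is moved stays moved. The work goes in short steps, Python scripts to look and compute and a tool call to move; the robot and the scene stay as the last step left them, time stands still between calls to the robot, and variables do not carry over. Pictures are saved under pics/ and viewed, at most 10 in all, crops included, and the job is handed in when it is done.

Besides the shell and the picture viewer there is one more tool, called after "Call:" as name(argument=value, ...), one argument or row to a line, values as JSON. apply_moves: Moves the arm, as the interface text tells. Its arguments: {"type":"object","properties":{"series":{"type":"array","items":{"type":"array","items":{"type":"number"}}},"claw":{"type":"number"},"force":{"type":"number"}},"required":["series"]}

```bash
mkdir -p pics; cat > h.py <<'E'
import numpy as np, cv2
from rig import *
from scipy.spatial.transform import Rotation as Ro
def ray(name,uv,st=None):
    c=get_calibration(name); K=np.array([[c["fx"],0,c["cx"]],[0,c["fy"],c["cy"]],[0,0,1.]])
    p=cv2.undistortPoints(np.array([[uv]],float),K,np.array([c["k1"],0,0,0,0.]))[0,0]
    d=np.array([p[0],p[1],1])
    if "hand_eye" in c:
        H=np.array(c["hand_eye"]); s=st; R=Ro.from_rotvec(s["orientation"]).as_matrix()
        return R@H[:3,3]+np.array(s["ee_pos"]), R@H[:3,:3]@d
    R=np.array(c["R"]); return -R.T@np.array(c["t"]), R.T@d
def at(name,uv,z,st=None):
    o,d=ray(name,uv,st); return o+d*(z-o[2])/d[2]
def save(im,f): cv2.imwrite(f,im[:,:,::-1])
E
python3 - <<'E'
from h import *
s=sense();print(s,nose_length)
for n in ["top","side"]:
    save(snapshot(n),f"pics/{n}0.png")
    for q,z in [("cover",.0),("jig",.0),("pin_top",.049),("round_cover",0)]:
        for r in spot_point(n,q)[:4]: print(n,q,np.round(r["xy"],1),round(r["confidence"],2),at(n,r["xy"],z).round(4))
E
```

```text
{'time_s': 0.0, 'joint_positions': array([-1.31389001e+00,  2.64759009e-01,  1.60534663e+00, -2.70259476e-05,
        1.27369881e+00, -3.69121239e-02]), 'joint_vel': array([-0.00015783,  0.00094048,  0.00017693, -0.00146196, -0.00062327,
       -0.00013703]), 'joint_efforts': array([-1.59195577e-03, -5.02117324e+01, -3.56872594e+01,  7.25916191e-02,
        2.93194887e-02, -1.97485238e-04]), 'ee_pos': array([ 0.19530296, -0.64544735,  0.25939878]), 'orientation': array([-3.10557835e+00, -4.59561504e-01,  4.21430544e-04]), 'wrist_force': array([ 0.4404706 , -0.88380848,  0.15254916]), 'torque': array([-0.01652958,  0.00106473, -0.00806484]), 'grip_force': 0.0, 'width': 0.0883541484165154} 0.022
top cover [400.3 349.9] 0.95 [ 0.3736 -0.1968  0.    ]
top cover [358.4 237.3] 0.89 [ 0.6102 -0.0886  0.    ]
top cover [479.6 202.7] 0.69 [ 0.7166 -0.3583  0.    ]
top cover [277.3 351.4] 0.59 [0.3467 0.0633 0.    ]
top jig [254.7 256.3] 0.82 [0.5461 0.1349 0.    ]
top jig [254.  254.3] 0.16 [0.5504 0.1369 0.    ]
top pin_top [254.6 254.3] 0.45 [0.5417 0.1289 0.049 ]
top round_cover [416.3 287.6] 0.8 [ 0.51   -0.2231  0.    ]
side cover [359.4 160.7] 0.92 [ 0.7128 -0.3576  0.    ]
side cover [321.9 243.4] 0.85 [ 0.61   -0.0722  0.    ]
side cover [402.1 354.6] 0.67 [0.3481 0.0689 0.    ]
side jig [282.2 326.9] 0.72 [0.5374 0.1375 0.    ]
side pin_top [424.7 181.8] 0.72 [ 0.5221 -0.3084  0.049 ]
side pin_top [280.5 307. ] 0.43 [0.5376 0.1388 0.049 ]
side round_cover [409.2 222. ] 0.56 [ 0.5081 -0.2306  0.    ]
```

View pics/top0.png

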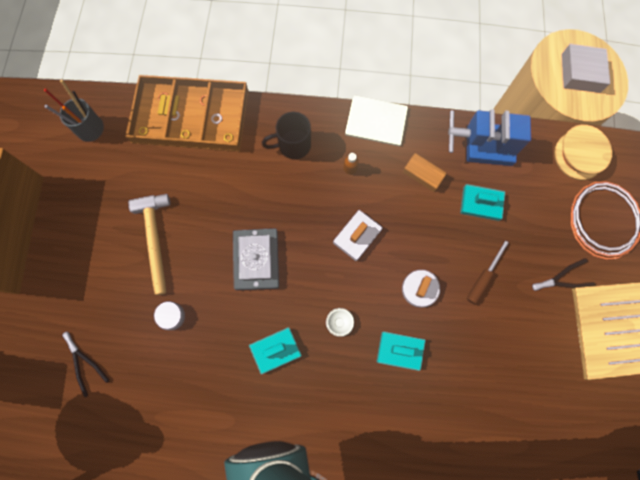

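View pics/side0.png

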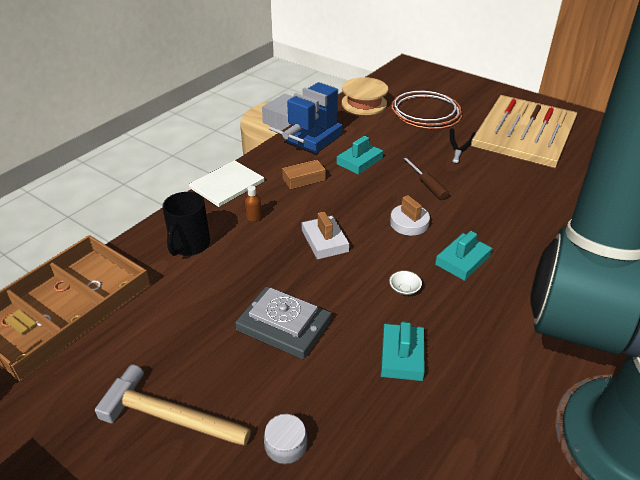

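The wanted cover is the silver oblong block with the wooden rib at top (358,236) / side (325,237). Look-alikes in the top view: turquoise blocks at (484,202), (276,350), (402,351), and the round cover at (421,288). The jig is at (255,258).

```bash
cat >> h.py <<'E'
def rect(mask,name,z,st=None):
    c,_=cv2.findContours(mask.astype(np.uint8),cv2.RETR_EXTERNAL,cv2.CHAIN_APPROX_NONE)
    c=max(c,key=cv2.contourArea)[:,0]
    P=np.array([at(name,p,z,st)[:2] for p in c])*1000
    (x,y),(w,h),_=r=cv2.minAreaRect(P.astype(np.float32)); B=cv2.boxPoints(r)
    e=max([B[1]-B[0],B[2]-B[1]],key=np.linalg.norm)
    return (round(x,1),round(y,1)),(round(w,1),round(h,1)),round(np.degrees(np.arctan2(e[1],e[0]))%180,2)
E
python3 - <<'E'
from h import *
im=snapshot("top")
for q,z,b in [("cover",.021,(358,236)),("jig",.022,(255,258)),("bed",.04,(255,258))]:
    for r in regions_of("top",q):
        l,t,w,h=r["extent"]
        if abs(l+w/2-b[0])<25 and abs(t+h/2-b[1])<25: print(q,r["confidence"],rect(r["pixels"],"top",z))
s=sense();R=Ro.from_rotvec(s["orientation"]).as_matrix();print(R.round(3)); print(get_calibration("wrist"))
save(cv2.resize(im[195:315,220:450],None,fx=3,fy=3,interpolation=2),"pics/crop.png")
print(s["time_s"])
E
```

```text
cover 0.68 ((611.5, -84.6), (66.6, 95.3), np.float32(147.79))
jig 0.66 ((537.7, 131.4), (133.8, 99.0), np.float32(8.22))
bed 0.91 ((537.8, 130.2), (93.3, 68.3), np.float32(8.04))
[[ 0.957  0.29   0.   ]
 [ 0.29  -0.957 -0.   ]
 [-0.     0.    -1.   ]]
{'fx': 350.804555459547, 'fy': 350.804555459547, 'cx': 317.6421054398578, 'cy': 238.21159642376114, 'k1': 0.004440079992108558, 'hand_eye': array([[-6.93639838e-04, -9.53044617e-01, -3.02829120e-01,
         7.89372998e-02],
       [ 9.99999675e-01, -7.85336031e-04,  1.81028377e-04,
        -1.47211584e-04],
       [-4.10350739e-04, -3.02828896e-01,  9.53044853e-01,
        -1.24485908e-01],
       [ 0.00000000e+00,  0.00000000e+00,  0.00000000e+00,
         1.00000000e+00]])}
0.7
```

View pics/crop.png

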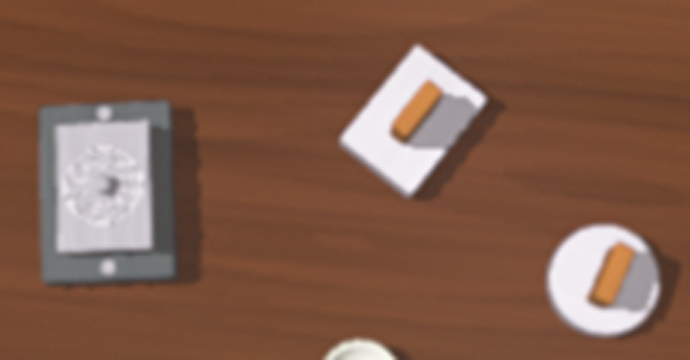

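The crop confirms it: a silver oblong block with a wooden rib, block centre around (413,120) in the crop. The jig bed is at (103,185) with the pin in its middle. Moving above the cover.

Call:
apply_moves(
  series=[
    [50,-37,10,0,0,5],
    [100,-74,20,0,0,10],
    [150,-111,30,0,0,15],
    [200,-148,40,0,0,20],
    [250,-185,50,0,0,25],
    [300,-222,60,0,0,30],
    [350,-259,70,0,0,35],
    [400,-296,80,0,0,40],
    [450,-333,90,0,0,45],
    [500,-370,100,0,0,49],
  ],
  claw=0,
)

```text
time_s: 1.95
ee_pos: [0.5652, -0.1494, 0.1617]
orientation: [3.017, -0.874, 0.002]
wrist_force: [1.6, -0.6, -0.5]
width: 0.0882
grip_force: 0.0
```

```bash
cat >> h.py <<'E'
def delta(xyz,yaw):
    s=sense();R=Ro.from_rotvec(s["orientation"]).as_matrix()
    y=np.degrees(np.arctan2(R[1,0],R[0,0]));p=np.array(s["ee_pos"])*1000
    print("t",s["time_s"],"p",p.round(1),"yaw",y.round(2),"tilt",(R[:2,2]).round(4),"F",s["wrist_force"].round(1),"w",round(s["width"]*1000,1),"q",s["joint_positions"].round(2))
    print("tool shift",(R.T@(np.array(xyz)-p)).round(1),"rz",round(y-yaw,2))
E
python3 -c "
from h import *
delta((611,-85,150),-32.2)"
```

```text
t 1.95 p [ 565.2 -149.4  161.7] yaw -32.3 tilt [ 0.001  -0.0005] F [ 1.6 -0.6 -0.5] w 88.2 q [-0.3   0.18  1.9  -0.    1.06  1.83]
tool shift [  4.3 -78.9  11.7] rz -0.1
```

Call:
apply_moves(
  series=[
    [2,-40,6,0,0,0],
    [4,-79,12,0,0,0],
    [4,-79,12,0,0,0],
    [4,-79,12,0,0,0],
  ],
)

```text
time_s: 2.45
ee_pos: [0.609, -0.0866, 0.1494]
orientation: [3.018, -0.869, -0.001]
wrist_force: [-1.0, 0.1, 0.6]
width: 0.0879
grip_force: 0.0
```

```bash
python3 - <<'E'
from h import *
s=sense();im=snapshot("wrist");save(im,"pics/w1.png")
for r in regions_of("wrist","cover")[:2]: print(r["confidence"],r["extent"],rect(r["pixels"],"wrist",.021,s))
# rib by colour
hsv=cv2.cvtColor(im,cv2.COLOR_RGB2HSV); print(hsv[238,317],im[238,317])
for r in spot_point("wrist","cover")[:2]: print(r["confidence"],at("wrist",r["xy"],0,s))
delta((611,-85,150),-32.2)
E
```

```text
0.89 [266.8, 170.9, 93.9, 117.7] ((615.2, -85.4), (65.4, 93.8), np.float32(146.22))
[ 14 135 229] [229 166 108]
0.86 [ 0.61558438 -0.08314834  0.        ]
t 2.6 p [608.9 -87.5 149.8] yaw -32.25 tilt [ 0.0001 -0.0003] F [ 0.2 -0.3 -0.6] w 88.0 q [-0.18  0.24  1.84 -0.    1.05  1.95]
tool shift [ 0.4 -3.2 -0.2] rz -0.05
```

View pics/w1.png

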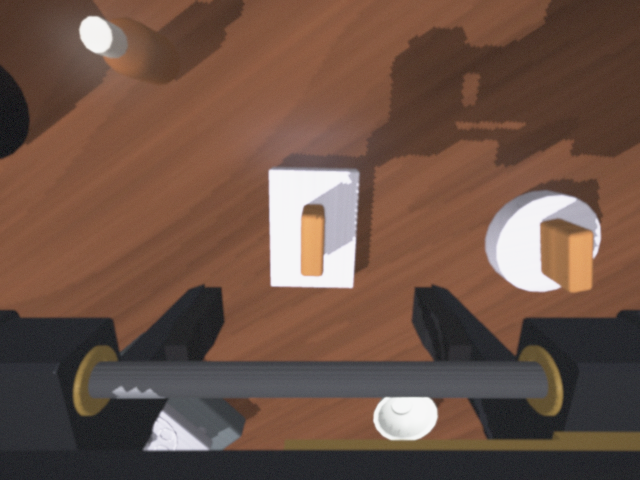

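The wrist view shows the block at px (270..358, 170..288) with its rib at (313,241), in line with the tool. I'll refine with the rib's top face.

```bash
python3 - <<'E'
from h import *
s=sense();im=snapshot("wrist")
hsv=cv2.cvtColor(im,cv2.COLOR_RGB2HSV)[190:290,265:365].astype(int)
o=(hsv[...,0]<20)&(hsv[...,1]>90)&(hsv[...,2]>140)
m=np.zeros((480,640),bool);m[190:290,265:365]=o
m=cv2.morphologyEx(m.astype(np.uint8),cv2.MORPH_OPEN,np.ones((3,3)))
v=hsv[...,2]; print("rib",m.sum(),rect(m,"wrist",.057,s),np.percentile(v[o],[10,50,90]))
# top face only: brighter
m2=m.copy();sub=m2[190:290,265:365];sub[v<215]=0; print("bright",m2.sum(),rect(m2,"wrist",.057,s))
# block: low saturation bright
f=cv2.cvtColor(im,cv2.COLOR_RGB2HSV).astype(int);b=(f[...,1]<60)&(f[...,2]>110);k=np.zeros_like(b);k[150:300,255:375]=b[150:300,255:375]
k=cv2.morphologyEx(k.astype(np.uint8),cv2.MORPH_OPEN,np.ones((3,3)));print("block",k.sum(),rect(k,"wrist",.021,s))
for zz in range(195,285,8):
    c=np.where(m[zz])[0]; e=np.where(k[zz])[0]; print(zz,c[[0,-1]] if len(c) else '',e[[0,-1]])
E
```

```text
rib 1325 ((615.2, -85.9), (14.3, 41.6), np.float32(146.84)) [163. 227. 232.]
bright 1103 ((614.9, -84.6), (12.6, 39.6), np.float32(146.04))
block 9008 ((615.0, -85.8), (66.4, 94.0), np.float32(146.56))
195  [267 357]
203  [268 357]
211  [268 356]
219 [301 322] [268 356]
227 [301 322] [268 355]
235 [301 322] [268 355]
243 [300 321] [269 355]
251 [300 321] [269 354]
259 [300 321] [269 354]
267 [300 320] [269 353]
275 [303 318] [269 353]
283  [269 352]
```

Call:
apply_moves(
  series=[
    [4,-5,15,0,0,1.2],
    [4,-5,30,0,0,1.2],
    [4,-5,40,0,0,1.2],
    [4,-5,40,0,0,1.2],
  ],
)

```text
time_s: 3.15
ee_pos: [0.6141, -0.084, 0.1075]
orientation: [3.009, -0.902, -0.006]
wrist_force: [0.2, 0.3, 0.6]
width: 0.0879
grip_force: 0.0
```

```bash
cat > m.py <<'E'
from h import *
def blk():
    s=sense();im=snapshot("wrist");delta((615,-85.5,47),-33.5)
    f=cv2.cvtColor(im,cv2.COLOR_RGB2HSV).astype(int)
    for r in regions_of("wrist","cover")[:1]:
        print(r["extent"],rect(r["pixels"],"wrist",.021,s))
        l,t,w,h=[int(v) for v in r["extent"]]
        b=np.zeros((480,640),bool);sl=np.s_[max(t-5,0):t+h+5,l-5:l+w+5]
        b[sl]=((f[...,1]<60)&(f[...,2]>110))[sl]
        k=cv2.morphologyEx(b.astype(np.uint8),cv2.MORPH_OPEN,np.ones((3,3)));print("block",rect(k,"wrist",.021,s))
        o=np.zeros((480,640),bool);o[sl]=((f[...,0]<20)&(f[...,1]>90)&(f[...,2]>205))[sl]
        k=cv2.morphologyEx(o.astype(np.uint8),cv2.MORPH_OPEN,np.ones((3,3)));
        n,L,S,C=cv2.connectedComponentsWithStats(k);
        print("rib",rect(L==1+S[1:,4].argmax(),"wrist",.057,s))
    return im
E
python3 - <<'E'
from m import *
blk()
E
```

```text
t 3.2 p [614.8 -84.1 108.4] yaw -33.36 tilt [-0.0019  0.0003] F [0.3 0.3 0.5] w 87.8 q [-0.18  0.3   1.86 -0.    0.99  1.98]
tool shift [ 1.   1.  61.4] rz 0.14
[265.4, 178.1, 109.9, 138.0] ((615.5, -85.8), (65.2, 94.1), np.float32(146.27))
block ((615.2, -85.7), (65.8, 93.4), np.float32(146.45))
rib ((612.6, -83.2), (10.3, 27.4), np.float32(146.16))
```

Call:
apply_moves(
  series=[
    [1,1,20,0,0,0.2],
    [1,1,40,0,0,0.2],
    [1,1,55,0,0,0.2],
    [1,1,60,0,0,0.2],
    [1,1,60,0,0,0.2],
  ],
)

```text
time_s: 3.88
ee_pos: [0.6154, -0.0855, 0.0488]
orientation: [3.008, -0.907, -0.002]
wrist_force: [-0.2, -0.6, 0.3]
width: 0.0882
grip_force: 0.0
```

Call:
apply_moves(
  series=[
    [0,0,0,0,0,0],
    [0,0,0,0,0,0],
    [0,0,0,0,0,0],
    [0,0,0,0,0,0],
    [0,0,0,0,0,0],
    [0,0,0,0,0,0],
  ],
  claw=255,
  force=50,
)

```text
time_s: 4.62
ee_pos: [0.6157, -0.0856, 0.0495]
orientation: [3.008, -0.907, 0.0]
wrist_force: [-0.1, 0.7, 0.8]
width: 0.0303
grip_force: 0.0
```

```bash
python3 -c "
from h import *
delta((537,130,150),8.1)"
```

```text
t 4.625 p [615.7 -85.6  49.5] yaw -33.56 tilt [ 0. -0.] F [-0.1  0.7  0.8] w 30.3 q [-0.18  0.37  1.89 -0.    0.88  1.98]
tool shift [-184.8 -136.2 -100.5] rz -41.66
```

Call:
apply_moves(
  series=[
    [0,0,0,0,0,0],
    [0,0,0,0,0,0],
    [0,0,0,0,0,0],
    [0,0,0,0,0,0],
  ],
)

```text
time_s: 5.12
ee_pos: [0.6156, -0.0857, 0.0495]
orientation: [3.008, -0.907, -0.0]
wrist_force: [-0.2, -1.4, 0.1]
width: 0.0157
grip_force: 50.0
```

Call:
apply_moves(
  series=[
    [0,0,-15,0,0,0],
    [0,0,-40,0,0,0],
    [0,0,-75,0,0,0],
    [0,0,-100,0,0,0],
    [0,0,-100,0,0,0],
  ],
)

```text
time_s: 5.75
ee_pos: [0.6178, -0.0858, 0.1528]
orientation: [-3.007, 0.907, -0.009]
wrist_force: [0.7, -0.1, -2.4]
width: 0.0157
grip_force: 50.0
```

```bash
python3 -c "
from h import *
s=sense();print(s['grip_force'])
im=snapshot('wrist');save(im,'pics/w2.png')
for r in regions_of('wrist','cover')[:2]: print(r['extent'],r['confidence'],rect(r['pixels'],'wrist',s['ee_pos'][2]-.0285,s))
delta((537,130,150),8.1)"
```

```text
49.99993186444044
[518.9, 334.6, 91.1, 101.8] 0.89 ((489.9, -151.2), (39.3, 25.5), np.float32(55.86))
[243.1, 203.3, 147.6, 156.3] 0.61 ((623.1, -88.8), (65.1, 83.8), np.float32(146.43))
t 5.85 p [615.3 -85.5 149.2] yaw -33.57 tilt [-0.0004  0.0002] F [ 0.4 -0.1 -4.1] w 15.7 q [-0.18  0.25  1.83  0.    1.06  1.98]
tool shift [-184.4 -136.2   -0.8] rz -41.67
```

View pics/w2.png

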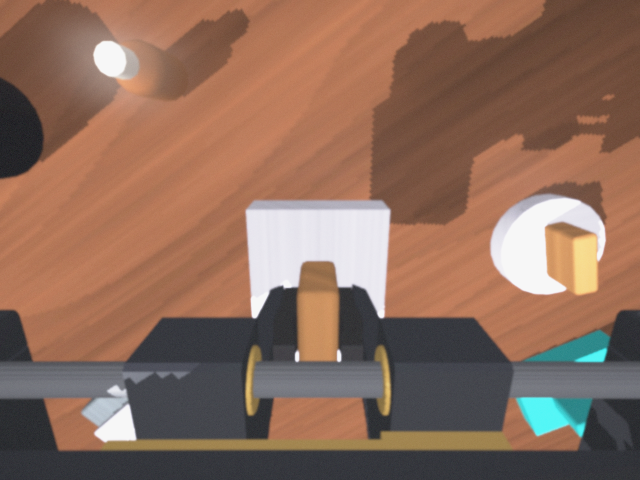

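The block is held, symmetric in the jaws and aligned. Its top far edge is at row ~209, columns 247–390. I'll move to a viewing pose short of the jig.

Call:
apply_moves(
  series=[
    [-20,-5,-10,0,0,-4],
    [-55,-14,-20,0,0,-10],
    [-100,-25,-30,0,0,-17],
    [-145,-37,-40,0,0,-24],
    [-190,-48,-50,0,0,-31],
    [-230,-58,-50,0,0,-37],
    [-255,-64,-50,0,0,-41],
    [-262,-66,-50,0,0,-41.7],
    [-262,-66,-50,0,0,-41.7],
    [-262,-66,-50,0,0,-41.7],
  ],
)

```text
time_s: 7.1
ee_pos: [0.4344, 0.1137, 0.1992]
orientation: [3.133, 0.221, -0.0]
wrist_force: [0.7, 0.5, -3.8]
width: 0.0156
grip_force: 50.0
```

```bash
python3 - <<'E'
from h import *
S=[];s=sense();im=snapshot('wrist');save(im,'pics/w3.png')
for q,z in [('bed',.04),('jig',.022)]:
  for r in regions_of('wrist',q)[:1]: print(q,np.round(r['extent']),r['confidence'],rect(r['pixels'],'wrist',z,s))
for r in spot_point('wrist','pin_top')[:2]: print('pin',r['xy'],r['confidence'],at('wrist',r['xy'],.049,s))
delta((537,130,150),8.1)
E
```

```text
bed [266.  19.  98. 131.] 0.64 ((541.1, 130.6), (91.6, 65.7), np.float32(8.02))
jig [247.   3. 132. 168.] 0.68 ((538.7, 130.4), (125.2, 96.4), np.float32(8.03))
pin [312.4, 86.7] 0.66 [0.53921878 0.13234175 0.049     ]
pin [39.3, 33.1] 0.34 [0.54638072 0.32345826 0.049     ]
t 7.3 p [434.4 113.7 199.5] yaw 8.06 tilt [-0.0001 -0.0001] F [ 0.3  0.6 -3.9] w 15.7 q [ 0.2  -0.12  2.13 -0.    1.13  1.63]
tool shift [103.9  -1.7  49.5] rz -0.04
```

View pics/w3.png

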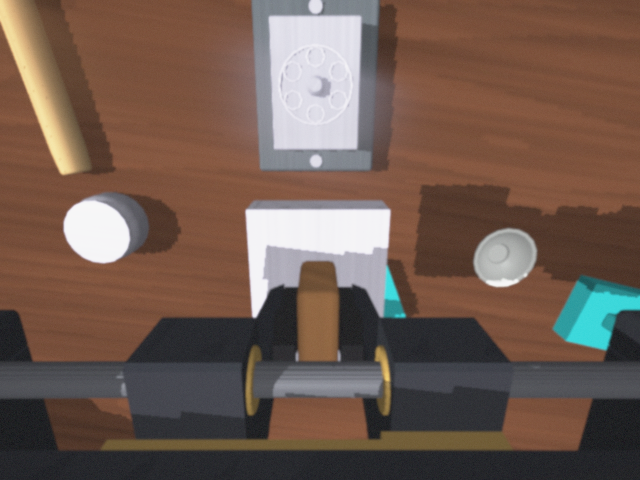

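The wrist view shows the bed at px (270..361, 16..150) and the pin head at about (317,86). The network's pin column (312) looks about 4 px off, so I'll measure it directly, along with the cover's offset in the hand.

```bash
python3 - <<'E'
from h import *
s=sense();im=snapshot('wrist');g=cv2.cvtColor(im,cv2.COLOR_RGB2GRAY)
k=np.zeros_like(g);k[5:165,250:380]=(g[5:165,250:380]>175)*255
k=cv2.morphologyEx(k,cv2.MORPH_CLOSE,np.ones((7,7)));k=cv2.morphologyEx(k,cv2.MORPH_OPEN,np.ones((25,25)))
print("bed",rect(k>0,"wrist",.04,s))
R=Ro.from_rotvec(s["orientation"]).as_matrix();T=lambda uv,z:(R.T@(at("wrist",uv,z,s)-s["ee_pos"])*1000).round(1)
# cover in hand: top edge + sides at tool z=+28.5
zt=s["ee_pos"][2]-.0285
for r in (215,225,235):
    row=g[r].astype(int); d=np.diff(cv2.GaussianBlur(row.astype(np.float32)[None],(5,1),0)[0])
    l=225+np.argmax(d[225:262]); rr=375+np.argmin(d[375:405]); print(r,l,rr,T((l+.5,r),zt),T((rr+.5,r),zt))
for c in (260,290,318,345,375): print(c,g[194:216,c], end=' ');print()
for r in (201,208,209,210): print(r,T((318,r),zt),T((318,r),zt-.021))
p=cv2.resize(im[0:180,240:390],None,fx=4,fy=4,interpolation=2)[:600]
save(p[150:520],"pics/pin.png")
E
```

```text
bed ((541.2, 130.9), (90.3, 65.4), np.float32(8.02))
215 245 389 [ 41.2 -32.5  28.5] [41.2 32.  28.5]
225 245 389 [ 36.6 -32.8  28.5] [36.6 32.3 28.5]
235 246 388 [ 31.9 -32.6  28.5] [31.8 32.2 28.5]
260 [ 98  96  97  95  96 100 113 120 123 126 129 131 132 136 152 199 232 242
 244 244 244 245] 
290 [100 101 103 102 100 103 118 127 133 137 135 134 133 132 150 195 231 241
 243 243 243 244] 
318 [100 101 101  99 102 110 122 131 138 136 135 132 132 128 146 192 228 239
 242 242 241 241] 
345 [100 101 104  99 102 108 121 132 137 137 137 139 138 141 154 198 234 243
 244 245 245 245] 
375 [ 97 100  98  96  98 106 121 132 138 140 139 139 138 138 158 200 234 243
 244 244 244 244] 
201 [47.6  0.  28.5] [43.3  0.  49.5]
208 [44.4  0.  28.5] [39.7  0.  49.5]
209 [44.   0.  28.5] [39.2  0.  49.5]
210 [43.5  0.  28.5] [38.7  0.  49.5]
```

View pics/pin.png

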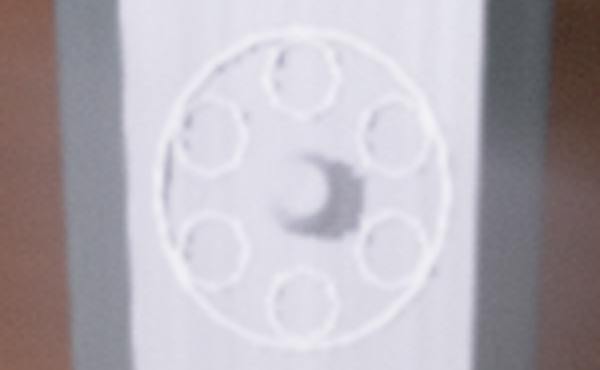

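The pin head is at crop (303,188), which is px (316,84.5). It agrees with the bed centre at about (541,130.5), yaw 8.0°. The cover sits within 1 mm of centre in the hand. I'll approach 14 mm to the side along tool y.

Call:
apply_moves(
  series=[
    [25,-4,15,0,0,0],
    [65,-9,35,0,0,0],
    [95,-13,55,0,0,0],
    [109,-15.5,72,0,0,0],
    [109,-15.5,82,0,0,0],
    [109,-15.5,87,0,0,0],
    [109,-15.5,89,0,0,0],
    [109,-15.5,89,0,0,0],
    [109,-15.5,89,0,0,0],
  ],
)

```text
time_s: 8.48
ee_pos: [0.5399, 0.145, 0.1113]
orientation: [-3.133, -0.223, -0.002]
wrist_force: [0.8, 0.2, -2.4]
width: 0.0157
grip_force: 50.0
```

```bash
python3 -c "
from h import *
snapshot('side');snapshot('side')
delta((541.2+.990*.6+.140*-13.8,130.4+.140*.6+13.8*.990,98.5),8.02);s=sense();print(s['wrist_force'],s['torque'])"
```

```text
t 8.575 p [539.9 145.  111.2] yaw 8.13 tilt [0.0011 0.0002] F [ 1.1 -0.7 -4. ] w 15.9 q [0.22 0.19 1.99 0.   0.96 1.65]
tool shift [-0.1  0.9 12.7] rz 0.11
[ 1.13892302 -0.68470818 -3.97449363] [-0.03215303 -0.00201548  0.00985464]
```

Call:
apply_moves(
  series=[
    [0,1,4,0,0,0.1],
    [0,1,7,0,0,0.1],
    [0,1,9,0,0,0.1],
    [0,1,10,0,0,0.1],
    [0,1,10.5,0,0,0.1],
    [0,1,10.5,0,0,0.1],
  ],
)

```text
time_s: 9.32
ee_pos: [0.5398, 0.144, 0.1]
orientation: [-3.134, -0.22, -0.0]
wrist_force: [0.3, -0.3, -2.9]
width: 0.0157
grip_force: 50.0
```

Call:
apply_moves(
  series=[
    [0,0,0.5,0,0,0],
    [0,0,1,0,0,0],
    [0,0,1,0,0,0],
  ],
)

```text
time_s: 9.7
ee_pos: [0.5397, 0.144, 0.099]
orientation: [-3.134, -0.22, 0.0]
wrist_force: [-0.5, 0.1, -3.4]
width: 0.0156
grip_force: 50.0
```

Call:
apply_moves(
  series=[
    [0,0,0.5,0,0,0],
    [0,0,0.5,0,0,0],
  ],
)

```text
time_s: 9.95
ee_pos: [0.5398, 0.144, 0.0985]
orientation: [-3.134, -0.22, -0.0]
wrist_force: [-0.3, -0.4, -3.7]
width: 0.0156
grip_force: 50.0
```

Call:
apply_moves(
  series=[
    [0,0,0.5,0,0,0],
    [0,0,0.5,0,0,0],
  ],
)

```text
time_s: 10.2
ee_pos: [0.5399, 0.144, 0.0984]
orientation: [-3.134, -0.22, -0.0]
wrist_force: [-1.9, 0.6, -0.3]
width: 0.0157
grip_force: 50.0
```

```bash
python3 -c "
from h import *
F=[]
for i in range(3): snapshot('side');s=sense();F.append(np.r_[s['wrist_force'],s['torque']])
print(np.round(F,3));im=snapshot('side');save(cv2.resize(im[200:380,180:400],None,fx=3.3,fy=3.3,interpolation=2),'pics/s2.png')"
```

```text
[[-0.38  -0.018  1.309 -0.029  0.262  0.019]
 [-2.024  0.618  1.682  0.009  0.326  0.009]
 [-2.02  -0.218  1.693  0.007  0.287 -0.026]]
```

View pics/s2.png

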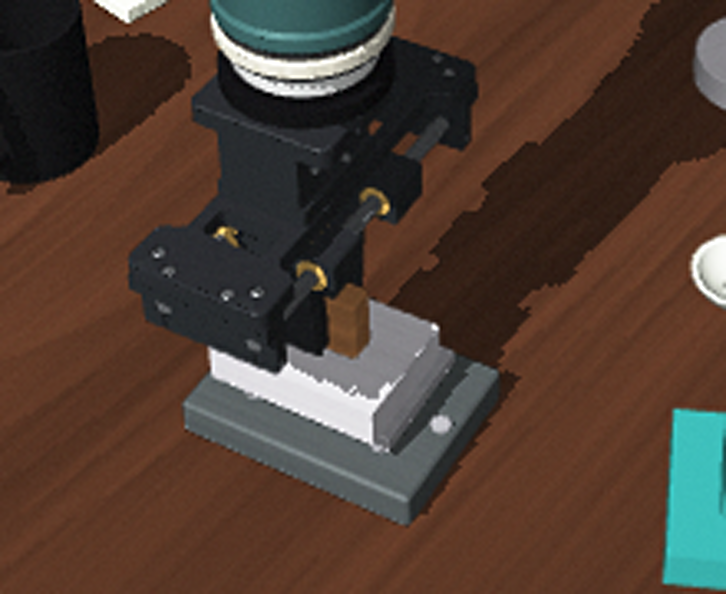

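Contact is made: about 5 N on the pin head at the expected height, with the cover level and offset to the +y side. I'll slide along +tool y.

Call:
apply_moves(
  series=[
    [0,1,0,0,0,0],
    [0,2,0,0,0,0],
    [0,3,0,0,0,0],
    [0,4,0,0,0,0],
    [0,5,0,0,0,0],
    [0,6,0,0,0,0],
  ],
)

```text
time_s: 11.15
ee_pos: [0.541, 0.1382, 0.0983]
orientation: [-3.134, -0.22, -0.002]
wrist_force: [0.6, 3.7, 2.7]
width: 0.0152
grip_force: 50.0
```

Call:
apply_moves(
  series=[
    [0,0.5,0.1,0,0,0],
    [0,1,0.1,0,0,0],
    [0,1.5,0.2,0,0,0],
    [0,2,0.2,0,0,0],
  ],
)

```text
time_s: 11.65
ee_pos: [0.5412, 0.1362, 0.0981]
orientation: [-3.134, -0.22, -0.001]
wrist_force: [0.0, 4.7, 3.8]
width: 0.0156
grip_force: 50.0
```

Call:
apply_moves(
  series=[
    [0,0.5,0,0,0,0],
    [0,1,0,0,0,0],
    [0,1.5,0,0,0,0],
    [0,2,0,0,0,0],
  ],
)

```text
time_s: 12.15
ee_pos: [0.5403, 0.1332, 0.0967]
orientation: [3.133, 0.22, -0.003]
wrist_force: [1.6, 0.2, -1.3]
width: 0.0156
grip_force: 50.0
```

It has dropped onto the head, with the force falling away. I'll centre it while watching the lateral force.

Call:
apply_moves(
  series=[
    [0,0.5,0,0,0,0],
    [0,1,0,0,0,0],
    [0,1.5,0,0,0,0],
    [0,2,0,0,0,0],
    [0,2,0,0,0,0],
  ],
)

```text
time_s: 12.78
ee_pos: [0.5413, 0.1321, 0.0977]
orientation: [3.134, 0.22, -0.0]
wrist_force: [-0.2, 0.2, -2.5]
width: 0.0159
grip_force: 50.0
```

```bash
python3 -c "
from h import *
F=[]
for i in range(2): snapshot('side');s=sense();F.append(np.r_[s['wrist_force'],s['torque']])
print(np.round(F,3));delta((541.7,130.5,89.5),8.02)"
```

```text
[[-0.101  0.543 -2.951  0.024  0.032 -0.073]
 [ 0.819 -0.451 -2.593  0.054  0.037  0.038]]
t 12.875 p [541.4 132.2  97.8] yaw 8.03 tilt [0. 0.] F [ 0.8 -0.5 -2.6] w 15.5 q [0.19 0.2  2.01 0.   0.93 1.63]
tool shift [0.  1.7 8.3] rz 0.01
```

Call:
apply_moves(
  series=[
    [0,0.5,0,0,0,0],
    [0,1,0,0,0,0],
    [0,1.5,0.5,0,0,0],
    [0,1.5,1,0,0,0],
    [0,1.5,1.5,0,0,0],
    [0,1.5,2,0,0,0],
    [0,1.5,2,0,0,0],
  ],
)

```text
time_s: 13.75
ee_pos: [0.5416, 0.1306, 0.0957]
orientation: [3.134, 0.22, -0.0]
wrist_force: [0.5, 0.4, -3.9]
width: 0.0159
grip_force: 50.0
```

Call:
apply_moves(
  series=[
    [0,0,0.5,0,0,0],
    [0,0,1,0,0,0],
    [0,0,1.5,0,0,0],
    [0,0,1.5,0,0,0],
  ],
)

```text
time_s: 14.25
ee_pos: [0.5416, 0.1306, 0.0943]
orientation: [-3.134, -0.22, 0.0]
wrist_force: [-0.5, -0.1, -3.2]
width: 0.0155
grip_force: 50.0
```

Call:
apply_moves(
  series=[
    [0,0,1,0,0,0],
    [0,0,2,0,0,0],
    [0,0,3,0,0,0],
    [0,0,3.8,0,0,0],
    [0,0,3.8,0,0,0],
  ],
)

```text
time_s: 14.88
ee_pos: [0.5416, 0.1306, 0.0904]
orientation: [3.134, 0.22, -0.0]
wrist_force: [0.1, 0.4, -2.9]
width: 0.0156
grip_force: 50.0
```

Call:
apply_moves(
  series=[
    [0,0,0.5,0,0,0],
    [0,0,1,0,0,0],
    [0,0,1.5,0,0,0],
    [0,0,1.5,0,0,0],
  ],
)

```text
time_s: 15.38
ee_pos: [0.5417, 0.1306, 0.0894]
orientation: [-3.134, -0.22, -0.0]
wrist_force: [-3.3, -0.6, 1.0]
width: 0.0154
grip_force: 50.0
```

Seated on the bed at z≈89.4, as expected. I'll press down by steps with full grip.

Call:
apply_moves(
  series=[
    [0,0,0.5,0,0,0],
    [0,0,1,0,0,0],
    [0,0,1.5,0,0,0],
    [0,0,2,0,0,0],
    [0,0,2.5,0,0,0],
    [0,0,3,0,0,0],
    [0,0,3,0,0,0],
  ],
  force=60,
)

```text
time_s: 16.25
ee_pos: [0.5417, 0.1307, 0.0862]
orientation: [-3.134, -0.22, -0.0]
wrist_force: [-3.1, 0.1, 5.6]
width: 0.0156
grip_force: 60.0
```

Call:
apply_moves(
  series=[
    [0,0,0.5,0,0,0],
    [0,0,1,0,0,0],
    [0,0,1.5,0,0,0],
    [0,0,2,0,0,0],
    [0,0,2.5,0,0,0],
    [0,0,2.5,0,0,0],
  ],
)

```text
time_s: 17.0
ee_pos: [0.5418, 0.1307, 0.0839]
orientation: [-3.134, -0.22, -0.0]
wrist_force: [-3.8, -0.9, 7.6]
width: 0.0154
grip_force: 60.0
```

Call:
apply_moves(
  series=[
    [0,0,0.5,0,0,0],
    [0,0,1,0,0,0],
    [0,0,1,0,0,0],
  ],
)

```text
time_s: 17.38
ee_pos: [0.5418, 0.1307, 0.0834]
orientation: [-3.134, -0.22, -0.0]
wrist_force: [-4.9, -1.5, 10.3]
width: 0.0154
grip_force: 60.0
```

Call:
apply_moves(
  series=[
    [0,0,0.4,0,0,0],
    [0,0,0.8,0,0,0],
    [0,0,0.8,0,0,0],
  ],
)

```text
time_s: 17.75
ee_pos: [0.5418, 0.1307, 0.0834]
orientation: [3.134, 0.22, -0.0]
wrist_force: [-6.7, -1.4, 15.4]
width: 0.0156
grip_force: 60.0
```

```bash
python3 -c "
from h import *
F=[]
for i in range(3): snapshot('side');s=sense();F.append(np.r_[s['wrist_force'],s['torque']])
print(np.round(F,3));delta((541.7,130.5,83.4),8.02)"
```

```text
[[-6.6570e+00 -1.5160e+00  1.4878e+01 -2.8200e-01  1.1110e+00 -8.0000e-03]
 [-6.7930e+00 -2.3150e+00  1.5680e+01 -2.5200e-01  1.1750e+00 -3.2000e-02]
 [-6.8080e+00 -2.1450e+00  1.5166e+01 -2.4500e-01  1.1560e+00  1.0000e-03]]
t 17.9 p [541.8 130.7  83.4] yaw 8.04 tilt [ 0. -0.] F [-6.8 -2.1 15.2] w 15.1 q [ 0.19  0.22  2.01 -0.    0.91  1.62]
tool shift [-0.1  0.2 -0. ] rz 0.02
```

```bash
python3 -c "
from h import *
im=snapshot('side');save(cv2.resize(im[200:380,180:400],None,fx=3.3,fy=3.3,interpolation=2),'pics/s3.png')"
```

```text
(no output)
```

View pics/s3.png

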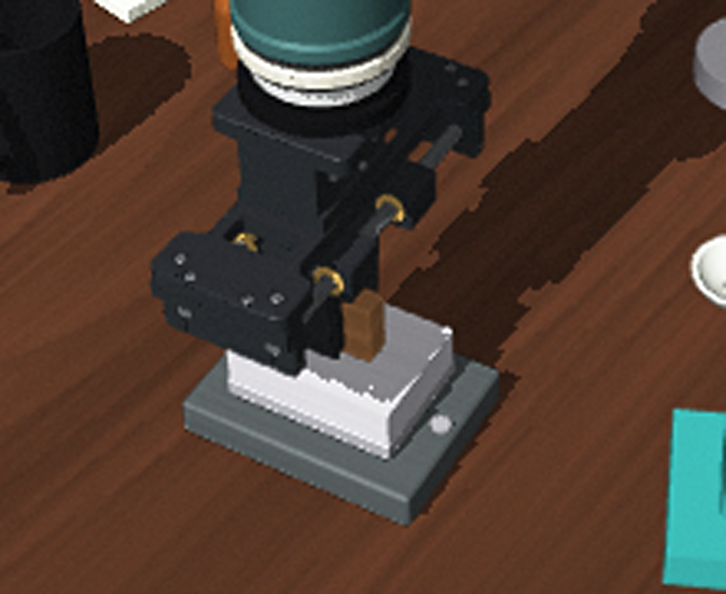

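The cover lies flush on the lowered bed and in line with it, its near corner at crop (390,450). It is still gripped and pressed, so I'm handing in.

```bash
python3 -c "
from rig import *
print(hand_in())"
```

```text
the job is handed in; nothing more can be done
None
```

The oblong cover is on the jig in line with the bed, pressed down the full 6 mm with about 18 N and still gripped, and the job was handed in at about 18 s of the 42 s limit; the judge's verdict was not shown.

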